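# Lock a lino block in the printing bed

## Task

Get the smaller of the two lino blocks ready to print: lay it in the plywood registration bed, lino face up, with its long side along the far fence, and clamp it by swinging both cam handles through to their end stops, so that it sits flat and tight against both fences. A handle that stands closed or part closed has to be swung back first to let the block in; leave everything else on the table where it is.

Things in the scene. Friction and masses are not known exactly. Their poses are not given: they have to be found in the camera images.
- bed: Registration bed screwed to the table: plywood board 18 mm thick carrying two aluminium fences and two cam levers. Origin: on the table under seat; x points away from the robot at yaw 0, z up. The board spans x -82 to +82, y -108 to +76 mm. The bay for the block is the corner inside the fences, bounded by the near lever's cam on its -x side and the right lever's cam on its -y side.
- seat (a point): Point on the board's upper face, 18 mm above the table: where the centre of the block's underside lies when it is home against both fences. Axes as the bed's; the home block spans x -32 to +32, y -50 to +50 mm. A cam leaves 9 x (1 - sin(joint)) mm of play; closing it pushes the block to the fence across from it.
- far_fence (a point): Middle of the foot of the far fence's inner face, at x +32 mm in the bed's frame: bar 12 mm wide and 9 mm high above the board, from y -50 to +62 mm.
- left_fence (a point): Middle of the foot of the left fence's inner face, at y +50 mm in the bed's frame: same section, from x -44 to +32 mm.
- near_lever (a joint): Near cam lever, upright hinge, radians. 0 = fully open: handle along the bed's -x, towards the robot. pi/2 = closed at the end stop: handle along the bed's -y, beside the bay. Closing turns counter-clockwise seen from above. Stays where left; about 2 N at the knob moves it, a few N more when its cam pushes the block.
- near_lever_knob (a point): Centre of the top of the near lever's upright knob, 75 mm from the hinge axis: black cylinder, diameter 18, from 33 to 75 mm above the table. Below it a flat dark arm, 14 mm wide, 26 to 33 mm above the table, runs to the hinge, 6 mm past either end. Under the hinge: the cam, a disc of radius 15, 8 mm high, 9 mm off the axis.
- near_lever_pivot (a point): Top of the near lever's hinge bolt, 38 mm above the table, on its hinge axis, fixed to the bed at x -56, y +36 mm.
- right_lever (a joint): Right cam lever, like the near one. 0 = fully open: handle along the bed's -y, out to the right. pi/2 = closed at the end stop: handle along the bed's -x. Closing turns clockwise seen from above. Closed, the two knobs stand 36 mm apart at the bed's near right corner, so the near handle must be opened before a closed right one can be pushed open from its inner side.
- right_lever_knob (a point): Centre of the top of the right lever's knob; same sizes as the near one.
- right_lever_pivot (a point): Top of the right lever's hinge bolt, 38 mm above the table, fixed to the bed at x +12, y -74 mm.
- block: The smaller lino block, the one to clamp: 64 (x) x 100 (y) x 30 mm high, about 0.16 kg, wood with a 6 mm grey lino face on top carved with a leaf. Origin: centre of the underside; z up through the lino. Lies loose on the table, left or right of the bed. Either way round in the bay will do.
- big_block: The larger lino block, 80 x 125 x 30 mm, carved with a grid: too big for the bay, leave it. Origin: centre of the underside.
- ink_tin: Ink tin, diameter 76, 85 mm high, standing left of the bed. Origin: centre of the underside.
- tape_roll: Roll of tape lying flat, diameter 96, 25 mm high. Origin: centre of the underside.
- baren: Wooden rubbing disc with a low grip, diameter 88, 32 mm high, left of the bed. Origin: centre of the underside.
- brayer: Ink roller lying down, about 165 mm long along its x (roller at +x, 116 mm wide, 36 mm high). Origin: on the table near its middle.
- palette_knife: Flat spatula, 200 mm long, lying down. Origin: on the table near its middle.
Not all that is in view belongs to the job. What is shaped like the block but pink or red is not meant.

How it is judged:
By the outcome, as a careful person would: the job done as asked, in the order asked, and still so for the second after the job is handed in, with the robot touching nothing.
It also fails if it takes over 72 s, if anything falls off the work surface, if the arm or the gripper's body presses on something with over 40 N, if the wrist force passes 120 N, or if a joint passes its speed limit or range.

## Robot

A 6-joint arm with a two-finger parallel gripper is mounted at the origin on the work surface. World frame = base frame: x ahead of the robot, y to its left, z up, the work surface at z = 0. Lengths are in m, angles in rad, forces in N, time in s.
With the tool pointing down it reaches from about 0.325 to 0.9 m from the base axis. Payload 6.1 kg.
Tool frame: the origin (TCP) lies midway between the tips of the shut fingers; the grasp point (between the pads) lies 19 mm behind it; z points along the fingers, y is the line along which they close (so a half turn about z gives the same grasp; the last joint's range is limited). The gripper opens to 85 mm and grips with 20 to 120 N. Pads are 22 mm wide; open, the fingers measure 114 mm over their backs; the gripper's body (76 mm by 85 mm) begins 54 mm behind the grasp point. The pads swing forward as they close: fully open they stand 13 mm farther back than shut.
Start: joints at [-1.267, 0.22, 1.526, -0, 1.395, -0.126], TCP at [0.26, -0.568, 0.231] pointing down, gripper open.
Joint ranges: [-2.98, 2.98], [-0.91, 2.08], [0.09, 2.57], [-1.24, 4.39], [0.2, 2.65], [-2.68, 2.68]. Speed limits (rad/s): [2.57, 2.57, 3.01, 3.14, 3.14, 3.14].

## Interface

Orientations are given as [roll, pitch, yaw] about the fixed x, y, z axes, in that order (R = Rz(yaw) Ry(pitch) Rx(roll)).
In Python, from plant import movep, move_l, set_joints, gripper_to, hold, inverse_kinematics, observe, get_image, get_calibration, Unreachable, job_done gives the robot as it stands. Calls block until the motion is done:
- movep(position, orientation): joint-space move of the TCP to a pose.
- move_l(position, feed=0.15, rotation=None, max_force=None): straight line of the TCP; rotation=None keeps the orientation; feed is the mean speed in m/s. With max_force (N) it stops when the force on the tool has changed by that much, and returns True; else False.
- set_joints(angles): joint-space move.
- gripper_to(opening, f_grip=None): finger opening in m; f_grip is the grip in N (None keeps the last); returns when the fingers have stopped.
- hold(seconds).
- inverse_kinematics(position, orientation): joint angles nearest the present ones, or None.
- observe(): the state.
- get_image(name): name is "scene" or "top" or "wrist"; returns (picture, depth): 400x640x3 uint8, red, green, blue; 400x640 float32, m along the optical axis (not along the pixel's ray), 0 where there is no reading.
- get_calibration(name): a dict with "intrinsics" (3x3 intrinsics, pixels), "world_from_camera" (4x4, takes a point from camera to world coordinates). Camera axes: x right, y down, z forward; pixel columns grow to the right and rows downward; lengths in m; the calibration is good to about 2 mm. A picture is of the moment at which its call begins: read the wrist's pose just before it. get_calibration takes no time and is no camera call; for the wrist camera it gives the pose at the moment of the call.
A pose or a line that the arm cannot do raises Unreachable and nothing moves.
- job_done(): hands the job in; it is judged then, once.
The state is a dict: "time_s": time; "q": joint angles; "joint_velocities": joint speeds; "joint_torque": joint torques, N m; "eef_pos": TCP position; "tcp_rot": TCP orientation; "ft_force": force on the tool from outside, world axes, zero at the start; "torque": the same for the moment, N m; "opening": finger opening in m; "grasp_force": force on a finger pad.
Only numpy, scipy, OpenCV 4.12 (cv2) and the standard library are available. Lean on these libraries where they do the work, as an engineer would, in place of code of your own. Each camera call takes 0.05 s, during which the arm holds its last target. There are 200 camera calls.

## Working session

There is one attempt and no reset: what is moved stays moved. The work goes in short steps, each a Python script; the robot and the scene stay as the last script left them, time stands still between calls to the robot, and variables do not carry over. Pictures are saved under pics/ and viewed, at most 10 in all, crops included, and the job is handed in when it is done.

```bash
mkdir -p pics; ls; python3 - <<'E'
from plant import *
import cv2,numpy as np
for n in ("top","scene"):
    im,d=get_image(n); cv2.imwrite(f"pics/{n}0.png",im[:,:,::-1]); np.savez(f"{n}0.npz",im=im,d=d)
    c=get_calibration(n); print(n,c["intrinsics"],c["world_from_camera"])
print(observe()["time_s"])
E
```

```text
pics
top [[507.60859902   0.         317.22249994]
 [  0.         507.60859902 198.569928  ]
 [  0.           0.           1.        ]] [[ 0.02145182 -0.98355213  0.17934612  0.29415874]
 [-0.99958272 -0.02457088 -0.01518774  0.00166628]
 [ 0.01934463 -0.17894548 -0.9836688   1.56493122]
 [ 0.          0.          0.          1.        ]]
scene [[419.90875624   0.         321.84460465]
 [  0.         419.90875624 208.2225994 ]
 [  0.           0.           1.        ]] [[ 0.78366573  0.4978202  -0.3715415   1.00244382]
 [ 0.62113519 -0.63538986  0.45877098 -0.56704071]
 [-0.00768824 -0.59030059 -0.80714689  1.05757193]
 [ 0.          0.          0.          1.        ]]
0.1
```

View pics/top0.png

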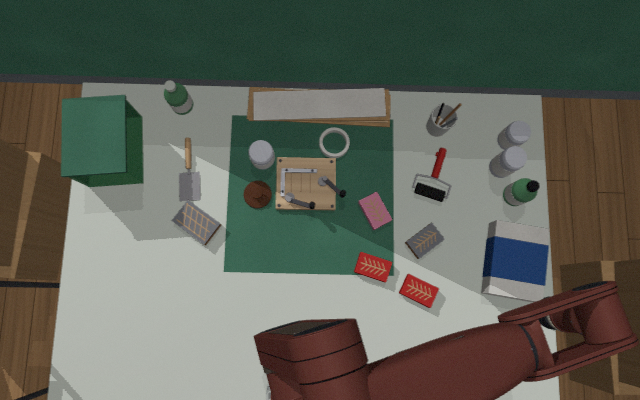

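View pics/scene0.png

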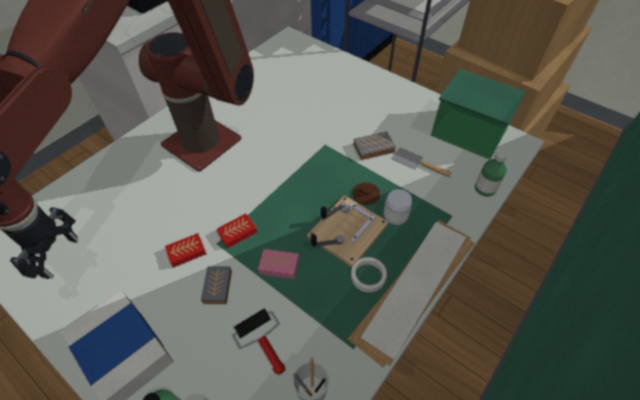

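Top view: the bed is at about (306,184), with the near knob at about (312,205) and the right knob at about (342,193). Both levers are part closed. The leaf block is at about (425,240), and the grid block at (197,222) is the big one. I'll refine these with the wrist camera.

```bash
cat > h.py <<'E'
from plant import *
import cv2,numpy as np
def ray(cal,px,z):
    K,T=cal["intrinsics"],cal["world_from_camera"]
    px=np.atleast_2d(px).astype(float)
    d=np.c_[px,np.ones(len(px))]@np.linalg.inv(K).T@T[:3,:3].T
    o=T[:3,3]; return o+d*((z-o[2])/d[:,2])[:,None]
def snap(name):
    c=get_calibration("wrist"); im,d=get_image("wrist")
    cv2.imwrite(f"pics/{name}.png",im[:,:,::-1]); np.savez(name+".npz",im=im,d=d,K=c["intrinsics"],T=c["world_from_camera"])
def load(name):
    f=np.load(name+".npz"); return f["im"],f["d"],dict(intrinsics=f["K"],world_from_camera=f["T"])
E
python3 - <<'E'
from h import *
c=get_calibration("top")
print(ray(c,[[425,240]],.03),ray(c,[[306,184],[276,158],[336,158],[277,210],[337,210]],.018),ray(c,[[312,205],[342,193]],.075),ray(c,[[289,198],[323,182]],.038))
w=get_calibration("wrist"); T=w["world_from_camera"];print(w["intrinsics"],T)
o=observe();print(o["eef_pos"],o["tcp_rot"])
for p in ([.38,-.30,.33],[.45,-.02,.36],[.4,-.02,.36]):
  for yaw in (-1.57,0,1.57,3.14): print(p,yaw,inverse_kinematics(p,[3.1416,0,yaw]))
E
```

```text
[[ 0.45414952 -0.35255714  0.03      ]] [[ 0.62141804  0.01370227  0.018     ]
 [ 0.70236621  0.10992875  0.018     ]
 [ 0.7073792  -0.07850383  0.018     ]
 [ 0.5373239   0.10091122  0.018     ]
 [ 0.5418616  -0.0840496   0.018     ]] [[ 0.54597169 -0.00621273  0.075     ]
 [ 0.58459999 -0.09511926  0.075     ]] [[ 0.57217007  0.06434692  0.038     ]
 [ 0.62480888 -0.03857269  0.038     ]]
[[350.27503998   0.         321.09816191]
 [  0.         350.27503998 199.88148367]
 [  0.           0.           1.        ]] [[ 0.41674265 -0.86191374 -0.28884298  0.33445297]
 [-0.90902141 -0.39597358 -0.12994231 -0.53256976]
 [-0.00237513  0.31671696 -0.94851712  0.37341957]
 [ 0.          0.          0.          1.        ]]
[ 0.26025262 -0.56762351  0.23027909] [-3.13980130e+00 -2.25986561e-04  4.29788033e-01]
[0.38, -0.3, 0.33] -1.57 [-8.31361761e-01 -1.70741375e-01  1.74229536e+00  5.43183512e-06
  1.57003373e+00  2.30943456e+00]
[0.38, -0.3, 0.33] 0 [-8.31361424e-01 -1.70732625e-01  1.74228772e+00  4.95053050e-06
  1.57004298e+00  7.39434899e-01]
[0.38, -0.3, 0.33] 1.57 [-8.31354173e-01 -
[... 299 characters left out ...]
55e+00  7.18649515e-06
  1.63929326e+00  1.35098393e+00]
[0.45, -0.02, 0.36] 1.57 [-2.19806292e-01 -2.61638530e-01  1.76394069e+00 -1.59985780e-06
  1.63929767e+00 -2.19010075e-01]
[0.45, -0.02, 0.36] 3.14 [-2.19802095e-01 -2.61645105e-01  1.76394599e+00 -7.18905893e-06
  1.63929018e+00 -1.78900626e+00]
[0.4, -0.02, 0.36] -1.57 None
[0.4, -0.02, 0.36] 0 [-2.47501460e-01 -3.92623830e-01  1.86345871e+00  7.15828239e-06
  1.67075957e+00  1.32329558e+00]
[0.4, -0.02, 0.36] 1.57 [-2.47493878e-01 -3.92617600e-01  1.86345426e+00 -1.80301577e-06
  1.67076311e+00 -2.46697732e-01]
[0.4, -0.02, 0.36] 3.14 [-2.47489345e-01 -3.92624475e-01  1.86345917e+00 -7.16117338e-06
  1.67075617e+00 -1.81669373e+00]
```

```bash
python3 - <<'E'
from h import *
R=[3.14159,0,0]
movep([.48,-.35,.26],R); snap("wblk")
movep([.63,.01,.27],R); snap("wbed")
print(observe()["time_s"])
E
```

```text
2.8333
```

View pics/wblk.png

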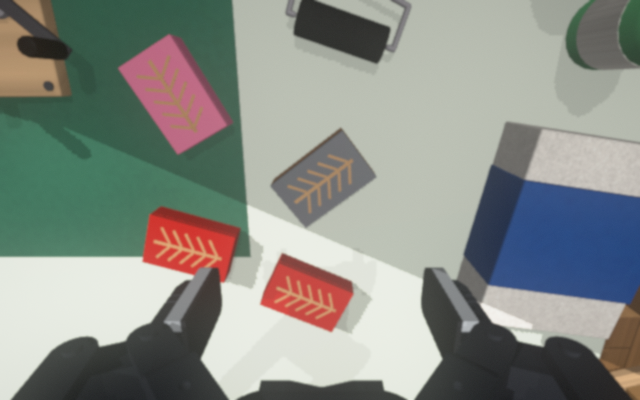

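View pics/wbed.png

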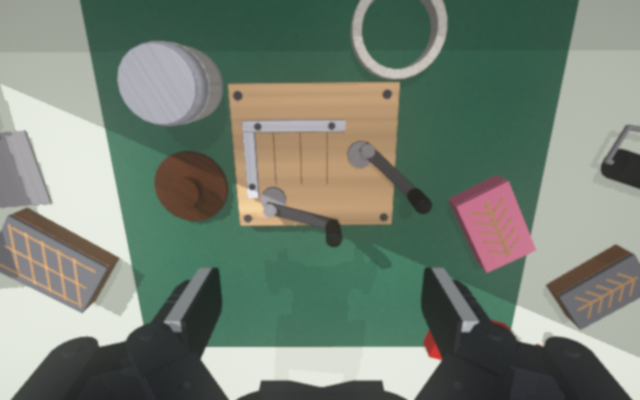

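The block view shows the leaf block with its top face centred at about (325,178). The red and pink decoys are elsewhere. The bed view shows the board corners at about (229,84), (400,82), (392,224) and (239,226), and both levers part closed. Next I fit the metric poses.

```bash
python3 - <<'E'
from h import *
im,d,c=load("wblk")
hsv=cv2.cvtColor(im,cv2.COLOR_RGB2HSV); print(hsv[180,305],hsv[150,340],hsv[190,350], "edge",hsv[163,300], "tbl",hsv[190,250],hsv[160,400], d[178,325],d[178,410])
# top face by height: depth -> world z
def cloud(d,c):
    v,u=np.mgrid[:400,:640]; K,T=c["intrinsics"],c["world_from_camera"]
    P=np.stack([(u-K[0,2])/K[0,0]*d,(v-K[1,2])/K[1,1]*d,d],-1)@T[:3,:3].T+T[:3,3]; return P
P=cloud(d,c); print("z block",P[178,325],"z table",P[178,410])
def rect(m,c,z,name,im):
    cs,_=cv2.findContours(m,cv2.RETR_EXTERNAL,cv2.CHAIN_APPROX_NONE); k=max(cs,key=cv2.contourArea)[:,0]
    W=ray(c,k,z)[:,:2]; r=cv2.minAreaRect((W*1000).astype(np.float32)); print(name,r,cv2.boxPoints(r).round(1).tolist()); return k
m=((hsv[...,2]<150)&(hsv[...,2]>50)&(np.hypot(hsv[...,0]*0.,0)==0)).astype(np.uint8)
m=((P[...,2]>.022)&(P[...,2]<.045)&(d>0)).astype(np.uint8); roi=np.zeros_like(m); roi[115:240,258:390]=1
m=cv2.morphologyEx(m*roi,cv2.MORPH_OPEN,np.ones((3,3)))
k=rect(m,c,.03,"block depth",im)
m2=((hsv[...,2]<135)).astype(np.uint8)*roi; k2=rect(cv2.morphologyEx(m2,cv2.MORPH_CLOSE,np.ones((5,5))),c,.03,"block colour",im)
im,d,c2=load("wbed"); P=cloud(d,c2); hs=cv2.cvtColor(im,cv2.COLOR_RGB2HSV)
print("board px",hs[210,370],"green",hs[240,300],"z",P[210,370],P[240,300])
m=((hs[...,0]<25)&(hs[...,1]>60)&(hs[...,2]>110)).astype(np.uint8); r2=np.zeros_like(m); r2[75:235,222:408]=1
k3=rect(cv2.morphologyEx(m*r2,cv2.MORPH_CLOSE,np.ones((9,9))),c2,.018,"board",im)
a=cv2.imread("pics/wblk.png")[100:250,240:400].copy(); b=cv2.imread("pics/wbed.png")[60:250,210:450].copy()
for q in k2: cv2.circle(a,tuple(int(x) for x in q-[240,100]),0,(0,255,0))
for q in k3: cv2.circle(b,tuple(int(x) for x in q-[210,60]),0,(0,0,255))
a=cv2.resize(a,None,fx=2,fy=2); b=cv2.resize(b,None,fx=2,fy=2)
o=np.zeros((380,800,3),np.uint8); o[:300,:320]=a; o[:,320:]=b; cv2.imwrite("pics/chk.png",o)
E
```

```text
[ 15  83 156] [120   7 115] [110   7 114] edge [  0   2 103] tbl [ 42  17 192] [ 44  17 193] 0.3846233 0.41652483
z block [ 0.46171885 -0.35336226  0.03051059] z table [ 4.53474400e-01 -4.54772993e-01 -4.41231012e-04]
block depth ((459.05242919921875, -351.0555419921875), (64.91887664794922, 99.96975708007812), 37.50851058959961) [[402.8999938964844, -331.20001220703125], [463.70001220703125, -410.5], [515.2000122070312, -370.8999938964844], [454.3999938964844, -291.6000061035156]]
block colour ((459.95880126953125, -350.18145751953125), (66.48331451416016, 99.247314453125), 37.421653747558594) [[403.3999938964844, -331.0], [463.70001220703125, -409.79998779296875], [516.5, -369.3999938964844], [456.20001220703125, -290.6000061035156]]
board px [ 16  95 190] green [ 75  96 119] z [ 0.56666339 -0.04843237  0.01868259] [5.18749718e-01 3.75145176e-02 3.14011875e-04]
board ((629.6319580078125, 17.863502502441406), (164.7161865234375, 184.69125366210938), 0.5007550716400146) [[546.5, 109.5], [548.0999755859375, -75.19999694824219], [712.7999877929688, -73.80000305175781], [711.2000122070312, 110.9000015258789]]
```

View pics/chk.png

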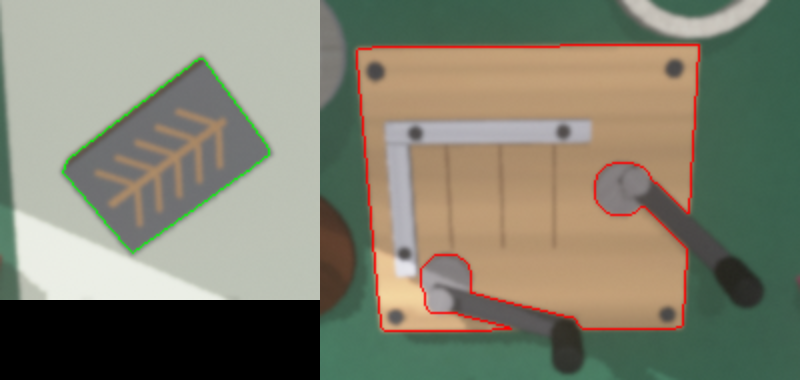

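```bash
cat >> h.py <<'E'
TH=.0087; O=np.array([.6295,.0339])
Rb=np.array([[np.cos(TH),-np.sin(TH)],[np.sin(TH),np.cos(TH)]])
def bed(x,y): return O+Rb@np.array([x,y])
E
python3 - <<'E'
from h import *
im,d,c=load("wbed")
f=lambda p,z:((ray(c,p,z)[:,:2]-O)@Rb*1000).round(1)
pv=f([[270.5,210],[367,151]],.038); kn=f([[334,239],[423,206]],.075)
print(pv,kn,np.linalg.norm(kn-[[-56,36],[12,-74]],axis=1))
dn=kn[0]-[-56,36];dr=kn[1]-[12,-74]
print("near ang",np.degrees(np.arctan2(-dn[1],-dn[0])),"right",np.degrees(np.arctan2(-dr[0],-dr[1])))
print("fences",f([[243+0,129],[345,131]],.027))
b=f([[283,90+60]],.018);print(b)
for p in ([.459,-.351,.012],[.6295,.0339,.031],[*bed(-56-75-20,36),.05],[*bed(12,-74-95),.05]):
  for y in np.radians([-52.5,37.5,-142.5,127.5,0,90,-90,180]): 
    q=inverse_kinematics(p,[np.pi,0,y]); print(np.round(p,3),round(np.degrees(y)),None if q is None else np.round(q,2))
E
```

```text
[[-55.3  34.4]
 [ 11.4 -73.4]] [[ -75.1  -36.7]
 [ -39.  -127.7]] [75.16714708 74.05869294]
near ang 75.27971551253816 right 43.5227858085068
fences [[ 34.8  60.9]
 [ 31.5 -50.2]]
[[ 9.7 19.4]]
[ 0.459 -0.351  0.012] -53 [-0.79  0.37  1.8  -0.    0.98  1.7 ]
[ 0.459 -0.351  0.012] 38 [-0.79  0.37  1.8  -0.    0.98  0.13]
[ 0.459 -0.351  0.012] -142 None
[ 0.459 -0.351  0.012] 128 [-0.79  0.37  1.8   0.    0.98 -1.44]
[ 0.459 -0.351  0.012] 0 [-0.79  0.37  1.8  -0.    0.98  0.78]
[ 0.459 -0.351  0.012] 90 [-0.79  0.37  1.8   0.    0.98 -0.79]
[ 0.459 -0.351  0.012] -90 [-0.79  0.37  1.8  -0.    0.98  2.35]
[ 0.459 -0.351  0.012] 180 [-0.79  0.37  1.8   0.    0.98 -2.36]
[0.63  0.034 0.031] -53 [-0.07  0.44  1.65 -0.    1.05  2.42]
[0.63  0.034 0.031] 38 [-0.07  0.44  1.65 -0.    1.05  0.85]
[0.63  0.034 0.031] -142 [-0.07  0.44  1.65  0.    1.05 -2.3 ]
[0.63  0.034 0.031] 128 [-0.07  0.44  1.65  0.    1.05 -0.73]
[0.63  0.034 0.031] 0 [-0.07  0.44  1.65 -0.    1.05  1.5 ]
[0.63  0.034 0.031] 90 [-0.07  0.44  1.65 -0.    1.05 -0.07]
[0.63  0.034 0.031] -90 None
[0.63  0.034 0.031] 180 [-0.07  0.44  1.65  0.    1.05 -1.64]
[-1.50678e+02  3.47190e+01  5.00000e-02] -53 None
[-1.50678e+02  3.47190e+01  5.00000e-02] 38 None
[-1.50678e+02  3.47190e+01  5.00000e-02] -142 None
[-1.50678e+02  3.47190e+01  5.00000e-02] 128 None
[-1.50678e+02  3.47190e+01  5.00000e-02] 0 None
[-1.50678e+02  3.47190e+01  5.00000e-02] 90 None
[-1.50678e+02  3.47190e+01  5.00000e-02] -90 None
[-1.50678e+02  3.47190e+01  5.00000e-02] 180 None
[ 1.40990e+01 -1.68855e+02  5.00000e-02] -53 None
[ 1.40990e+01 -1.68855e+02  5.00000e-02] 38 None
[ 1.40990e+01 -1.68855e+02  5.00000e-02] -142 None
[ 1.40990e+01 -1.68855e+02  5.00000e-02] 128 None
[ 1.40990e+01 -1.68855e+02  5.00000e-02] 0 None
[ 1.40990e+01 -1.68855e+02  5.00000e-02] 90 None
[ 1.40990e+01 -1.68855e+02  5.00000e-02] -90 None
[ 1.40990e+01 -1.68855e+02  5.00000e-02] 180 None
```

Board size comes out at 164.7×184.7 mm and the block at 64.9×100 mm. The pivots fall within 2 mm and the knob radii read 75 and 74 mm, so the fits are consistent. The near lever stands at about 75° and the right one at about 43°. Now I open both with shut fingers.

```bash
cat >> h.py <<'E'
PV=dict(near=np.array([-56,36.]),right=np.array([12,-74.]))
def knob(l,a):
    return PV[l]+75*(np.array([-np.cos(a),-np.sin(a)]) if l=="near" else np.array([-np.sin(a),-np.cos(a)]))
def tang(l,a): # closing direction
    return np.array([np.sin(a),-np.cos(a)]) if l=="near" else np.array([-np.cos(a),np.sin(a)])
def pose(l,a,s,off):
    t=tang(l,a)*s; p=knob(l,a)-t*off; y=np.arctan2(t[1],t[0])+TH
    if y<np.radians(60): y+=np.pi
    if y>np.radians(240): y-=np.pi
    return bed(*(p/1000)),[np.pi,0,y]
def swing(l,a0,a1,z=.047,fmax=14,off=20,over=6,feed=.1):
    s=np.sign(a1-a0); a0,a1=np.radians([a0,a1])
    p,r=pose(l,a0,s,off+9); movep([*p,.14],r); move_l([*p,z],.2)
    n=int(np.ceil(abs(a1-a0)/np.radians(12)))
    hit=False
    for a in list(np.linspace(a0,a1,n+1))+[a1+s*np.radians(over)]:
        p,r=pose(l,a,s,off); hit=move_l([*p,z],feed,r,fmax)
        if hit: break
    o=observe(); e=Rb.T@(o["eef_pos"][:2]-O)*1000
    print(l,"stopped" if hit else "end","cmd",np.degrees(a).round(1),"eef bed",e.round(1),"F",o["ft_force"].round(1),"t",o["time_s"])
    p,r=pose(l,a,s,off+12); move_l([*p,z],.15,r); move_l([*p,.14],.25)
E
python3 - <<'E'
from h import *
gripper_to(0.0)
swing("near",75,0); swing("right",43.5,0)
movep([*bed(-.02,-.06),.30],[np.pi,0,np.pi/2]) ; snap("w2")
print(observe()["time_s"])
E
```

```text
near stopped cmd 0.0 eef bed [-130.4   14.4] F [ 1.1 -3.5  1.9] t 9.225
right stopped cmd -6.0 eef bed [  -8.9 -150.5] F [-0.7 -0.4  0.5] t 13.3833
15.8083
```

View pics/w2.png

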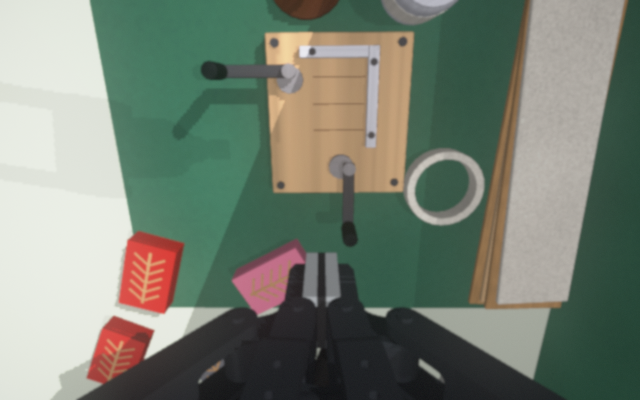

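Both levers are now open: the near handle lies along -x with its knob at (213,71), and the right handle along -y with its knob at (349,235). Next I pick the block.

```bash
python3 - <<'E'
from h import *
r=[np.pi,0,np.radians(127.45)]
b=[.4593,-.3508]
gripper_to(.085); movep([*b,.09],r); print(move_l([*b,.006],.12,None,15))
print(observe()["eef_pos"])
gripper_to(.05,40); o=observe(); print(o["opening"],o["grasp_force"],o["ft_force"])
move_l([*b,.14],.12); o=observe(); print(o["opening"],o["grasp_force"],o["ft_force"],o["time_s"])
snap("w3")
E
```

```text
False
[ 0.45988364 -0.35121656  0.00669617]
0.06315158326422302 45.77392280101776 [-0.23197524  0.32624753  5.98642575]
0.06320980856458362 44.92483913898468 [ 0.22326313  0.11581953 -2.28775706] 20.575
```

View pics/w3.png

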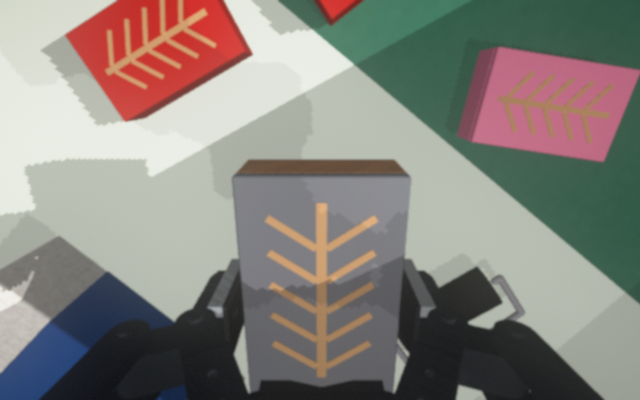

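The block is gripped squarely and the lino face is up. Its front top edge lies at row ~176, columns 233–410. Next I work out its offset along the pads and place it.

```bash
python3 - <<'E'
from h import *
im,d,c=load("w3"); o=observe(); e=o["eef_pos"]; y=o["tcp_rot"][2]
w=ray(c,[[233,176],[410,176]],e[2]-.0067+.03)[:,:2]-e[:2]
u=np.array([np.cos(y),np.sin(y)]); v=np.array([-u[1],u[0]])
f=(w@u).mean(); print("front",w@u,"lat",w@v)
dx=np.clip(f-.05,-.005,.005)   # block centre ahead of tool along tool x (=+y bed at yaw 90)
p=bed(-.004,-.0045-dx); r=[np.pi,0,np.pi/2+TH]
movep([*p,.14],r); move_l([*p,.055],.15); h=move_l([*p,.0235],.05,None,12)
o=observe(); print(h,o["eef_pos"],(Rb.T@(o["eef_pos"][:2]-O)*1000).round(1),o["ft_force"],o["time_s"])
if o["eef_pos"][2]<.028:
    gripper_to(.085); move_l([*p,.14],.2)
    movep([*bed(-.03,-.10),.25],r); snap("w4"); print(observe()["time_s"])
E
```

```text
front [0.0514867  0.05147956] lat [ 0.03035729 -0.03217093]
True [0.62486668 0.02800167 0.02520433] [-4.7 -5.9] [-1.17966149 -0.19794338  3.9451248 ] 23.45
25.2167
```

View pics/w4.png

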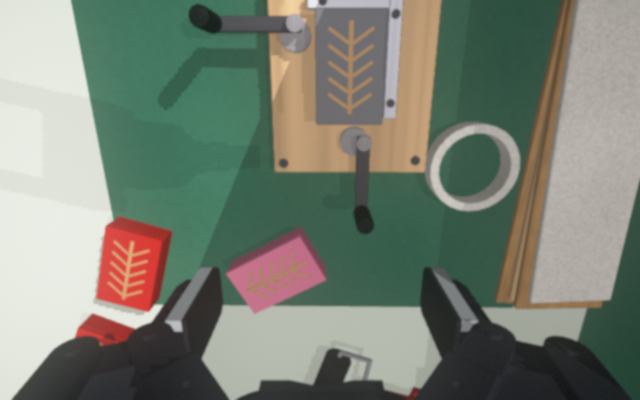

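The block lies in the bay between the cams and fences: top face at about (352,67), underside at about 18.5 mm. Next I close both levers.

```bash
python3 - <<'E'
from h import *
gripper_to(0.0)
swing("near",0,90,fmax=20,over=8); swing("right",0,90,fmax=20,over=8)
movep([*bed(-.0,-.06),.28],[np.pi,0,0]); snap("w5")
print(observe()["time_s"])
E
```

```text
near stopped cmd 98.0 eef bed [-76.7 -41. ] F [-3.6 -1.5  2.2] t 30.75
right stopped cmd 98.0 eef bed [-64.  -95.6] F [-0.5 -8.4 -1.1] t 36.0833
38.2667
```

View pics/w5.png

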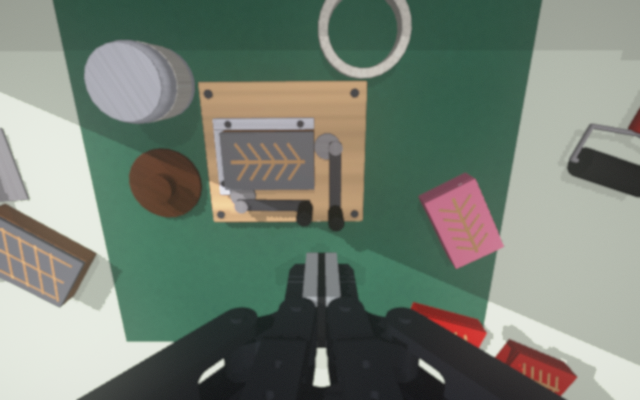

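Both handles look closed, with the knobs at (305,212) and (336,217), and the block sits against the fences. One numeric check before handing in.

```bash
python3 - <<'E'
from h import *
im,d,c=load("w5")
f=lambda p,z:((ray(c,p,z)[:,:2]-O)@Rb*1000).round(1)
print("knobs",f([[304.5,217],[336,224]],.075))
hs=cv2.cvtColor(im,cv2.COLOR_RGB2HSV)
v,u=np.mgrid[:400,:640]; K,T=c["intrinsics"],c["world_from_camera"]
P=np.stack([(u-K[0,2])/K[0,0]*d,(v-K[1,2])/K[1,1]*d,d],-1)@T[:3,:3].T+T[:3,3]
m=((P[...,2]>.041)&(P[...,2]<.056)&(u>205)&(u<322)&(v>115)&(v<196)).astype(np.uint8)
m=cv2.morphologyEx(m,cv2.MORPH_OPEN,np.ones((5,5)))
k=max(cv2.findContours(m,0,1)[0],key=cv2.contourArea)[:,0]
print("block",cv2.minAreaRect(f(k,.048).astype(np.float32)))
q=P[m>0]; A=np.c_[q[:,:2]-q[:,:2].mean(0),np.ones(len(q))]; print("plane",np.linalg.lstsq(A,q[:,2],rcond=None)[0])
E
```

```text
knobs [[-54.6 -40.3]
 [-62.8 -73.8]]
block ((0.4872169494628906, -0.6524620056152344), (100.02069091796875, 64.0041275024414), 89.58179473876953)
plane [-0.00342325  0.00391955  0.04855072]
```

```bash
python3 -c "
from plant import *
print(job_done())"
```

```text
the job is handed in; nothing more can be done
None
```

The small lino block is clamped in the bed, lino face up, within about 1 mm of home and flat by the last camera check, with both cam handles at their end stops; the job was handed in at about 38 s.

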